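# Tumble the sample bottle, then hold the sprung probe arm at its stop

### The arm

A 6-joint arm with a two-finger parallel gripper is mounted at the origin on a cart in front of the work surface, level with it; the furniture and walls round the work are solid. World frame = base frame: x ahead of the robot, y to its left, z up, the work surface at z = 0. Lengths are in mm, angles in degrees, forces in N, time in s.
With the tool pointing down it reaches from about 350 to 850 mm from the base axis. Payload 8.1 kg.
Tool frame: the origin (TCP) lies between the finger pads; the fingertips stand 25 mm ahead of it and the grasp point (between the pads) lies 6 mm ahead of it (r.tcp_to_tips is the distance from the TCP to the fingertips, in mm); z points along the fingers, y is the line along which they close (so a half turn about z gives the same grasp; the last joint's range is limited). The gripper opens to 85 mm and grips with 20 to 120 N. Pads are 22 mm wide; open, the fingers measure 114 mm over their backs; the gripper's body (76 mm by 85 mm) begins 54 mm behind the grasp point. The pads swing forward as they close: fully open they stand 13 mm farther back than shut.
Start: joints at [59.336, 7.471, 85.268, -0, 87.261, -4.893], TCP at [260.852, 540.335, 256.292] pointing down, gripper open.
Joint ranges: [-169.43, 169.43], [-51.17, 129.36], [1.28, 143.12], [-76.62, 256.62], [0, 156.53], [-152.29, 152.29]. Speed limits (degrees/s): [136.94, 136.94, 159.86, 180, 180, 180].

### API

Orientations are given as [roll, pitch, yaw] about the fixed x, y, z axes, in that order (R = Rz(yaw) Ry(pitch) Rx(roll)).
In Python, from bench import r gives the robot as it stands.
- The arm moves only by the tool apply_moves, never from a script. Its arguments are lists of equal length, an entry for each row: "angular": the turn, a rotation vector about the world's x, y, z in units of 8 degrees (1.0 is 8 degrees), a list of three; "travel": the shift along the world's x, y, z in units of 40 mm (1.0 is 40 mm), a list of three; "jaw": the opening, from 0 (shut) to 1 (fully open). A call has 1 to 20 rows; each row shifts and turns the commanded pose from where the row before left it; what a row does not reach is not made up. A row lasts 1/8 s, in which the tool goes at most 62.5 mm and 10.7 degrees, less where a joint would pass 70% of its speed; a pose out of reach is approached as far as the arm can. A call is refused whole if a number of a shift passes 1 or a number of a turn 1, either way. A call with a gripper value outside its range is refused whole. The fingers move at their own pace and stop on an object; "force" is the grip in N (left out, the last holds). Time passes only in rows, so rows that do not move let the fingers close. It gives the time, the measured TCP pose, the force, the opening and the grip force at its end, in the units of the state.
- r.sense(): the state, without advancing time (a new reading comes with each control period).
- r.snapshot(name): name is "side" or "top"; returns a dict with "color" (384x512x3 uint8, red, green, blue), "fx", "fy", "cx", "cy" (pixels), "distortion" ([k1, k2, p1, p2, k3] as OpenCV has them; the pictures are not rectified), "R" (3x3) and "t" (3): a world point X has camera coordinates R X + t. Camera axes: x right, y down, z forward; pixel columns grow to the right and rows downward; lengths in mm; the calibration is good to about 2 mm. A picture is of the moment at which its call begins. There is no depth.
- r.hand_in(): hands the job in; it is judged then, once.
The state is a dict: "time": time; "joint_pos": joint angles; "qd": joint speeds; "joint_efforts": joint torques, N m; "tool_pos": TCP position; "tcp_rot": TCP orientation; "ft_force": force on the tool from outside, world axes, zero at the start; "wrist_torque": the same for the moment, N m; "finger_gap": finger opening in mm; "grip_force": force on a finger pad.
Only numpy, scipy, OpenCV 4.12 (cv2) and the standard library are available. Lean on these libraries where they do the work, as an engineer would, in place of code of your own. Each camera call takes 0.05 s, during which the arm holds its last target. There are 200 camera calls.

### The job

Mix the sample for its reading: with the orange crank grip, turn the capped white bottle in the stand fully upside down, then bring it back fully upright against its stop. Only after that, swing the sprung probe arm by its upright orange post all the way round against the stop block, so that the probe sits behind the bottle, and finish with the gripper still holding the arm there against its spring. Leave everything else on the table where it stands.

Things in the scene. Friction and masses are not known exactly. Their poses are not given: they have to be found in the camera images.
- stand: The grey-plated instrument stand, fixed to the table; base plate 170 x 260 x 12 mm. The axes hold for every start: origin on the table straight below the bottle, x from the bottle towards the far side, where the probe ends up when the arm is wound, y along the axle towards the crank grip, z up. Plate spans x -63 to +107 mm, y -172 to +88 mm; the two aluminium uprights at y = +-44 mm are 142 mm high at most, the bottle reaches 169 mm.
- tumbler (a joint): Turn of the bottle and crank about the level axle, in rad: 0 = bottle upright, cap up, at its stop, crank grip at the stand's -x side; 3.14 = upside down at its other stop, grip at the +x side. The grip passes over the top (highest at 1.57). It stays where it is left (friction about 0.06 N m) and may start leaning up to 0.4.
- crank_grip (a point): Middle of the orange crank grip, a bar of 12 mm diameter and 52 mm length parallel to the axle (stand's y). It lies 45 mm from the axle; its free length runs 31 mm towards the crank lever and 24 mm the other way from this point. It turns with the bottle: its axes are the bottle's (z towards the cap, y along the bar).
- crank_axle (a point): Point on the axle line, 130 mm above the table, level along the axle with the middle of the crank grip: the centre of the grip's circle (radius 45 mm, in the stand's x-z plane). Its axes are the stand's.
- bottle_centre (a point): Centre of the white bottle (44 mm diameter, 78 mm high, blue cap), clamped in a ring on the axle; z points from its base to its cap.
- probe_arm (a joint): Swing of the probe arm about its upright pivot, in rad, anticlockwise seen from above: 0 = sprung back, at rest; 0.94 = wound to its stop. The spring always drives it back to 0: at the post about 2.6 N at rest, 7.6 N at the stop.
- post_grip (a point): Point on the upright orange post of the probe arm (14 mm diameter, top 192 mm above the table, free from 109 mm up), 168 mm above the table and 24 mm below the top; it is 80 mm from the pivot axis. x points along the arm away from the pivot. Below the post are the two aluminium cage plates of the arm (top at 105 mm), and a black probe head (24 x 26 mm, top at 130 mm) sits 50 mm farther out.
- pivot_axis (a point): Point on the upright pivot axis of the probe arm, 168 mm above the table: centre of the post's circle (radius 80 mm). Its axes are the stand's; in them the arm points at 36 degrees from +x towards +y at rest, and along +y (90 degrees) at the stop.
- wash_bottle: Bystander: white wash bottle with red cap, 92 mm diameter, 204 mm high, origin under its centre.
- beaker: Bystander: glass beaker, 80 mm wide, 97 mm high, origin under its centre.
- mortar: Bystander: cream mortar, 121 mm wide, 53 mm high, origin under its centre.
- tissue_box: Bystander: tissue box, 117 x 231 x 127 mm, origin under its centre.
- cylinder_glass: Bystander: glass measuring cylinder, 43 mm wide, 153 mm high, origin under its centre.
- vial_small: Bystander: capped vial, 24 mm diameter, 60 mm high, origin under its centre.

How it is judged (in metres and radians):
On the way, in this order (a step that is already met when the one before it is completed fails the run):
1. the bottle is upside down (value of joint tumbler above 2.9 rad and value of joint probe_arm below 0.3 rad), for 0.2 s.
2. the bottle is upright again, at its stop (value of joint tumbler below 0.15 rad and value of joint probe_arm below 0.3 rad), for 0.2 s.
3. the probe arm is held at its stop (value of joint probe_arm above 0.88 rad and contact force between the fingers and probe_arm above 2 N and value of joint tumbler below 0.15 rad), for 0.3 s.
At the end, for the whole second after the job is handed in: The fingers hold the probe arm (contact over 2 N) still, within 0.06 rad of its stop, with the bottle upright within 0.15 rad; they keep holding it through the last second (all of step 3 and velocity of joint probe_arm between -0.1 and 0.1 rad/s and angle between bottle_centre's own z axis and vertical below 0.15 rad); the arm keeps its last pose, push and grip.
It fails at once if the probe arm is swung in while the bottle is not upright (value of joint each of probe_arm, tumbler above 0.4 rad).
It fails at once if a bystander is displaced by more than 30 mm (distance of any of wash_bottle, beaker, mortar, tissue_box, cylinder_glass, vial_small from where it was at the start of the episode above 0.03 m).
It also fails if it takes over 58 s, if anything falls off the work surface, if the arm or the gripper's body presses on something with over 40 N, if the wrist force passes 120 N, or if a joint passes its speed limit or range.

## Working session

There is one attempt and no reset: what is moved stays moved. The work goes in short steps, Python scripts to look and compute and a tool call to move; the robot and the scene stay as the last step left them, time stands still between calls to the robot, and variables do not carry over. Pictures are saved under pics/ and viewed, at most 10 in all, crops included, and the job is handed in when it is done.

Besides the shell and the picture viewer there is one more tool, called after "Emit:" as name(argument=value, ...) on one line, values as JSON. apply_moves: Moves the arm, as the interface text tells. Its arguments: {"type":"object","properties":{"angular":{"type":"array"},"travel":{"type":"array"},"jaw":{"type":"array"},"force":{"type":"number"}},"required":["angular","travel","jaw"]}

```bash
mkdir -p pics; ls
python3 - <<'E'
from bench import r
import cv2
print(r.sense())
for n in("side","top"):
    s=r.snapshot(n); cv2.imwrite(f"pics/{n}0.png",s["color"][:,:,::-1])
    print(n,{k:v for k,v in s.items() if k!="color"})
E
```

```text
pics
{'time': 0.0, 'joint_pos': array([ 5.93355059e+01,  7.51338395e+00,  8.53324638e+01,  1.17847555e-03,
        8.72615562e+01, -4.89131826e+00]), 'qd': array([ 0.09022259, -0.01132151, -0.06077024, -0.01193706,  0.14384028,
       -0.01708767]), 'joint_efforts': array([ 1.11331745e-03, -5.69424355e+01, -5.00540400e+01,  1.75738428e-04,
        1.53817510e-02, -2.34858597e-06]), 'tool_pos': array([260.5746022 , 539.88168141, 255.23184882]), 'tcp_rot': array([-1.79893088e+02, -1.03306285e-02,  1.54226757e+02]), 'ft_force': array([-0.47699306,  0.15481725, -0.34399914]), 'wrist_torque': array([-0.07371709,  0.0108033 , -0.00444559]), 'grip_force': 0.0, 'finger_gap': 85.10190451416699}
side {'fx': 460.06952627941723, 'fy': 460.06952627941723, 'cx': 258.2034333495654, 'cy': 189.55636557378654, 'distortion': array([-0.11798866,  0.        ,  0.        ,  0.        ,  0.        ]), 'R': array([[ 0.14312492, -0.9897024 , -0.00210249],
       [-0.8165764 , -0.1168876 , -0.56527893],
       [ 0.55921216,  0.08262235, -0.82489715]]), 't': array([ -77.62932064,  508.46149484, 1371.40232063])}
top {'fx': 374.7575344387943, 'fy': 374.7575344387943, 'cx': 252.222976688541, 'cy': 186.6291410029888, 'distortion': array([-0.0008503,  0.       ,  0.       ,  0.       ,  0.       ]), 'R': array([[-1.33222488e-02, -9.99910814e-01,  9.38878008e-04],
       [-9.96077970e-01,  1.31890312e-02, -8.74912961e-02],
       [ 8.74711102e-02, -2.10077651e-03, -9.96164842e-01]]), 't': array([   1.5029024 ,  504.03753652, 1197.8564674 ])}
```

Run:
```python
import cv2
import numpy as np
a=cv2.imread("pics/side0.png");b=cv2.imread("pics/top0.png")
```

```text
(no output)
```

View pics/side0.png

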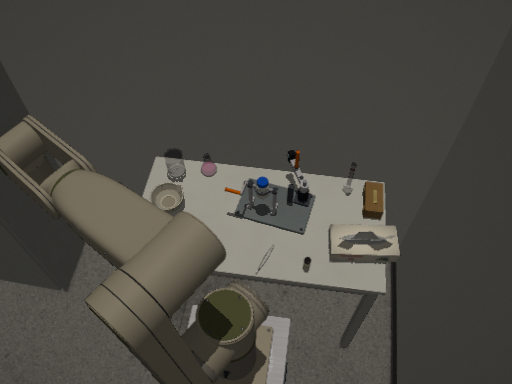

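View pics/top0.png

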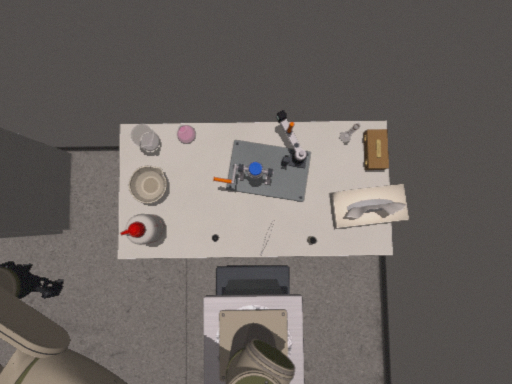

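The top view shows the stand plate centred near (270,170), the bottle cap at (256,170), the crank grip at (222,180) and the post at (291,127). The side view shows the same stand at (275,205). I'll zoom in on both and measure.

```bash
cat > h.py <<'E'
import numpy as np, cv2
from bench import r
def snap(n): return r.snapshot(n)
def ray(s,uv):
    K=np.array([[s["fx"],0,s["cx"]],[0,s["fy"],s["cy"]],[0,0,1]])
    p=cv2.undistortPoints(np.array([[uv]],float),K,np.array(s["distortion"]))[0,0]
    R=np.array(s["R"]); d=R.T@np.array([p[0],p[1],1]); return -R.T@np.array(s["t"]),d/np.linalg.norm(d)
def onplane(s,uv,z):
    o,d=ray(s,uv); return o+d*(z-o[2])/d[2]
def cross(s1,a,s2,b):
    o,d=ray(s1,a);p,e=ray(s2,b)
    k=np.linalg.lstsq(np.c_[d,-e],p-o,rcond=None)[0]
    q1,q2=o+d*k[0],p+e*k[1]; return (q1+q2)/2,np.linalg.norm(q1-q2)
def blobs(img,lo,hi,minA=8):
    hsv=cv2.cvtColor(img,cv2.COLOR_RGB2HSV); m=cv2.inRange(hsv,np.array(lo),np.array(hi))
    n,l,st,c=cv2.connectedComponentsWithStats(m)
    return [(c[i].round(1),st[i].tolist(),cv2.minAreaRect(np.argwhere(l==i)[:,::-1].astype(np.float32))) for i in range(1,n) if st[i,4]>=minA]
E
python3 - <<'E'
from h import *
for n,(x0,y0,x1,y1) in dict(side=(220,140,330,240),top=(205,100,325,210)).items():
    s=snap(n); im=s["color"]
    for nm,lo,hi in(("orange",(6,170,100),(16,255,255)),("blue",(105,150,80),(130,255,255))):
        for b in blobs(im,lo,hi): print(n,nm,b)
    cv2.imwrite(f"pics/{n}1.png",cv2.resize(im[y0:y1,x0:x1,::-1],None,fx=6,fy=5.4 if 0 else 6,interpolation=cv2.INTER_CUBIC)[:600])
E
```

```text
side orange (array([297.8, 151.8]), [296, 151, 4, 3, 8], ((297.7000427246094, 151.6000213623047), (2.683281421661377, 2.236067771911621), 26.56505012512207))
side orange (array([232.1, 190.4]), [225, 188, 15, 6, 41], ((232.0461883544922, 190.3307647705078), (14.82227897644043, 2.5434677600860596), 15.255120277404785))
side blue (array([262.1, 181. ]), [257, 177, 11, 9, 78], ((262.0, 181.0), (8.0, 10.0), 90.0))
top orange (array([291.3, 123.9]), [290, 122, 4, 5, 15], ((291.0000305175781, 124.0000228881836), (2.8284268379211426, 4.242640495300293), 45.0))
top orange (array([222.3, 179.8]), [214, 178, 17, 5, 46], ((222.0399932861328, 179.78001403808594), (16.457462310791016, 2.593839168548584), 10.30484676361084))
top blue (array([254.9, 168.2]), [249, 162, 13, 13, 126], ((255.0, 168.0), (12.0, 12.0), 90.0))
```

View pics/side1.png

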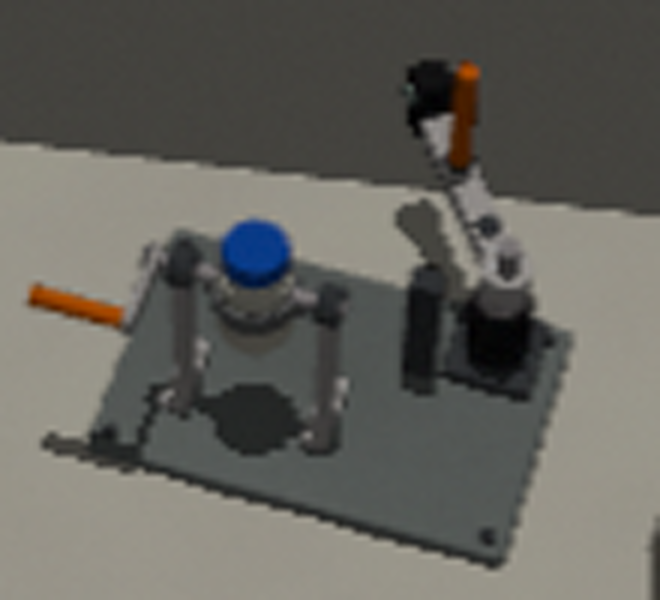

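View pics/top1.png

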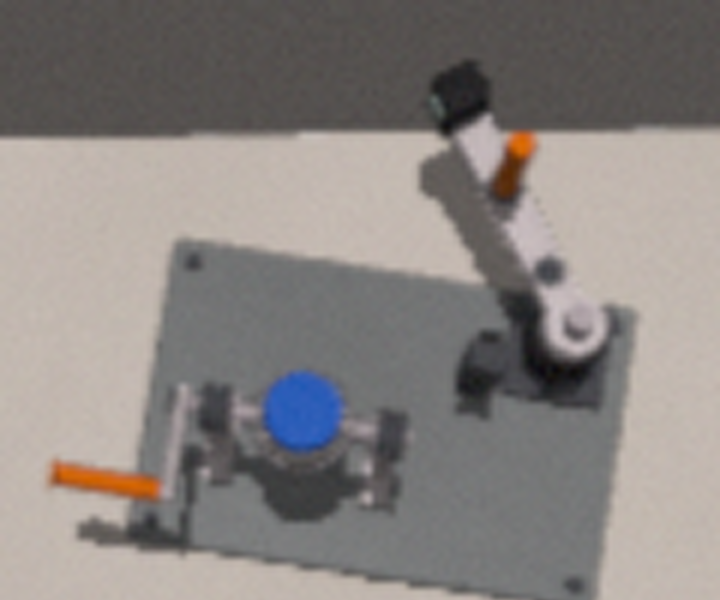

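Crops (6x). In the top view the plate corners are at about TL (177,240), TR (635,312), BR (592,602) and BL (132,530), with the post top at (522,140), the grip running (52,472)-(160,490) and the pivot at (578,322). In the side view the plate corners are (178,232), (573,340), (500,560) and (90,435).

```bash
cat >> h.py <<'E'
def fit2(P,Q): # stand xy -> world xy rigid
    P,Q=np.array(P,float),np.array(Q,float); p,q=P.mean(0),Q.mean(0)
    A=(P-p);B=(Q-q); th=np.arctan2((A[:,0]*B[:,1]-A[:,1]*B[:,0]).sum(),(A*B).sum())
    R=np.array([[np.cos(th),-np.sin(th)],[np.sin(th),np.cos(th)]]); return R,q-R@p,np.degrees(th),Q-(P@R.T+q-R@p)
E
python3 - <<'E'
from h import *
T,S=snap("top"),snap("side")
t=lambda u,v:(204.58+u/6,99.58+v/6)
s_=lambda u,v:(219.58+u/6,139.58+v/6)
P=[(107,88),(107,-172),(-63,-172),(-63,88)]
for s,px in((T,[t(177,240),t(635,312),t(592,602),t(132,530)]),(S,[s_(178,232),s_(573,340),s_(500,560),s_(90,435)])):
    Q=[onplane(s,p,12)[:2] for p in px]
    R,o,th,res=fit2(P,Q); print("stand",o,th,res.round(1).tolist())
pr=lambda n,x:print(n,x[0].round(1),round(x[1],1))
pr("grip outer",cross(T,t(54,472),S,s_(32,295)))
pr("grip inner",cross(T,t(160,489),S,s_(122,318)))
pr("grip mid",cross(T,(222.3,179.8),S,(232.1,190.4)))
pr("cap",cross(T,t(303,410),S,s_(257,250)))
pr("posttop",cross(T,t(522,142),S,s_(468,70)))
pr("postbot",cross(T,t(507,192),S,s_(459,162)))
pr("pivot top",cross(T,t(578,322),S,s_(510,255)))
# other orange things
for n,p,z in (("vial?",(215,238),30),("wash",(141,229),100),("mortar",(148,185),30),("box",(369,205),100),("vial2",(312,240),30)): print(n,onplane(T,p,z).round(0))
E
```

```text
stand [545.8955007  -14.66741539] -9.684367035066098 [[-3.7, -1.2], [-3.6, 2.9], [4.2, 2.0], [3.2, -3.7]]
stand [543.7467813  -14.70505973] -10.837794340264777 [[-6.1, -0.6], [-3.5, 2.7], [4.1, 1.4], [5.5, -3.5]]
grip outer [521.1 110.4 128.7] 1.5
grip inner [511.8  57.4 130.2] 0.7
grip mid [515.7  84.3 131.9] 1.7
cap [545.8 -14.  163.1] 0.2
posttop [ 668.7 -119.   191.1] 0.4
postbot [ 663.6 -119.7  110.8] 0.6
pivot top [ 595.3 -154.4  117.2] 1.7
vial? [340. 116.  30.]
wash [373. 332. 100.]
mortar [513. 332.  30.]
box [ 437. -359.  100.]
vial2 [ 330. -194.   30.]
```

Both views agree. The stand is at (545,-14.5) with yaw about -10°, and the tumbler is near 0. The grip is at (517,85.5,130), the pivot at (596.5,-154) and the post at (668.5,-119). I'll lift, then travel over the crank.

Emit:
apply_moves(angular=[[0,0,0],[0,0,0],[0,0,-0.773],[0,0,-0.773],[0,0,-0.773],[0,0,-0.773],[0,0,-0.773],[0,0,-0.773],[0,0,-0.773],[0,0,-0.773],[0,0,-0.773],[0,0,-0.773],[0,0,-0.773],[0,0,-0.773],[0,0,0],[0,0,0]], travel=[[0,0,0.75],[0,0,0.75],[0.534,-0.948,0],[0.534,-0.948,0],[0.534,-0.948,0],[0.534,-0.948,0],[0.534,-0.948,0],[0.534,-0.948,0],[0.534,-0.948,0],[0.534,-0.948,0],[0.534,-0.948,0],[0.534,-0.948,0],[0.534,-0.948,0],[0.534,-0.948,0],[0,0,-1],[0,0,-1]], jaw=[1,1,1,1,1,1,1,1,1,1,1,1,1,1,1,1])

```text
time: 2.3
tool_pos: [517.8, 84.5, 235.8]
tcp_rot: [179.9, -0.0, 79.9]
ft_force: [0.5, -0.4, -0.4]
finger_gap: 85.5
grip_force: 0.0
```

Emit:
apply_moves(angular=[[0,0,0],[0,0,0],[0,0,0],[0,0,0],[0,0,0],[0,0,0]], travel=[[0,0,-0.6],[0,0,-0.6],[0,0,-0.5],[0,0,-0.5],[0,0,-0.3],[0,0,0]], jaw=[0.7,0.7,0.7,0.7,0.7,0.7], force=20)

```text
time: 3.05
tool_pos: [516.5, 85.3, 135.4]
tcp_rot: [-179.9, 0.0, 80.0]
ft_force: [-0.4, -0.5, -0.5]
finger_gap: 59.6
grip_force: 0.0
```

Run:
```python
from h import *
s=snap("top"); cv2.imwrite("pics/top2.png",cv2.resize(s["color"][110:210,200:320,::-1],None,fx=6,fy=6,interpolation=cv2.INTER_CUBIC))
print(r.sense()["tool_pos"],r.sense()["ft_force"])
```

```text
[517.13730866  85.30753883 136.39834835] [0.33675206 1.17814302 0.61791545]
```

View pics/top2.png

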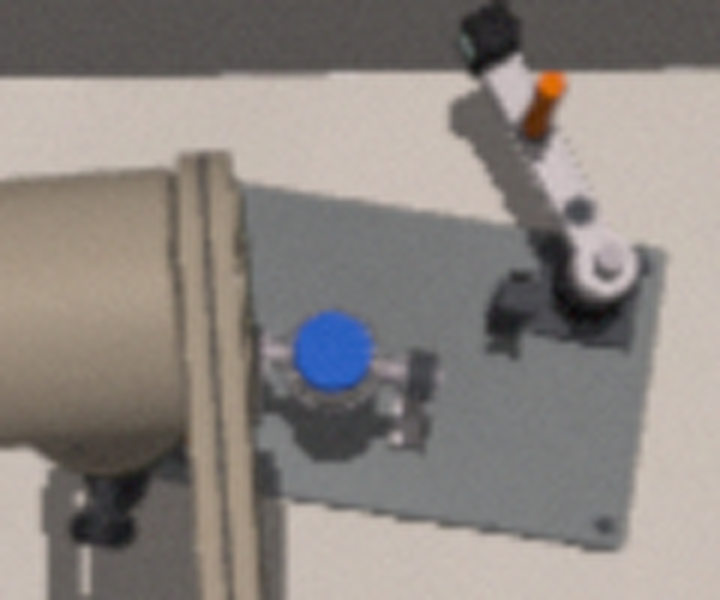

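The arm covers the grip in this view. The bottle is still upright, with the cap at (333,350) in the crop, and there is no contact force. I'll close gently.

Emit:
apply_moves(angular=[[0,0,0],[0,0,0],[0,0,0],[0,0,0],[0,0,0],[0,0,0]], travel=[[0,0,0],[0,0,0],[0,0,0],[0,0,0],[0,0,0],[0,0,0]], jaw=[0.4,0.2,0,0,0,0], force=25)

```text
time: 3.85
tool_pos: [515.8, 85.7, 136.5]
tcp_rot: [-179.8, -0.0, 80.0]
ft_force: [-9.3, 2.4, 6.9]
finger_gap: 10.7
grip_force: 26.1
```

Emit:
apply_moves(angular=[[0,0,0],[0,0,0],[0,0,0],[0,0,0],[0,0,0],[0,0,0],[0,0,0],[0,0,0],[0,0,0],[0,0,0],[0,0,0],[0,0,0]], travel=[[-0.03,0.005,0],[0.014,-0.002,0.176],[0.041,-0.007,0.172],[0.067,-0.012,0.163],[0.091,-0.016,0.15],[0.113,-0.02,0.134],[0.132,-0.023,0.115],[0.148,-0.026,0.092],[0.161,-0.028,0.068],[0.169,-0.03,0.041],[0.173,-0.031,0.014],[0,0,0]], jaw=[0,0,0,0,0,0,0,0,0,0,0,0])

```text
time: 5.35
tool_pos: [561.6, 77.9, 183.2]
tcp_rot: [179.9, -0.1, 80.0]
ft_force: [-1.9, 1.5, 6.5]
finger_gap: 11.0
grip_force: 25.6
```

Emit:
apply_moves(angular=[[0,0,0],[0,0,0],[0,0,0],[0,0,0],[0,0,0],[0,0,0],[0,0,0],[0,0,0],[0,0,0],[0,0,0],[0,0,0],[0,0,0],[0,0,0]], travel=[[0.173,-0.031,-0.014],[0.169,-0.03,-0.041],[0.161,-0.028,-0.068],[0.148,-0.026,-0.092],[0.132,-0.023,-0.115],[0.113,-0.02,-0.134],[0.091,-0.016,-0.15],[0.067,-0.012,-0.163],[0.041,-0.007,-0.172],[0.014,-0.002,-0.176],[0,0,-0.05],[0,0,0],[0,0,0]], jaw=[0,0,0,0,0,0,0,0,0,0,0,0,0])

```text
time: 6.98
tool_pos: [604.6, 70.0, 137.2]
tcp_rot: [180.0, 0.0, 80.0]
ft_force: [-15.4, 0.8, 19.3]
finger_gap: 10.9
grip_force: 27.2
```

Run:
```python
from h import *
s=snap("top");S=snap("side"); a=cv2.resize(s["color"][120:200,210:290,::-1],None,fx=5,fy=5,interpolation=cv2.INTER_CUBIC)
b=cv2.resize(S["color"][150:230,215:295,::-1],None,fx=5,fy=5,interpolation=cv2.INTER_CUBIC)
cv2.imwrite("pics/mid.png",np.hstack([a,b])); t=r.sense(); print(t["tool_pos"],t["ft_force"])
```

```text
[604.57267627  69.97553917 137.20211535] [-13.94847138   1.09881734  18.02640318]
```

View pics/mid.png

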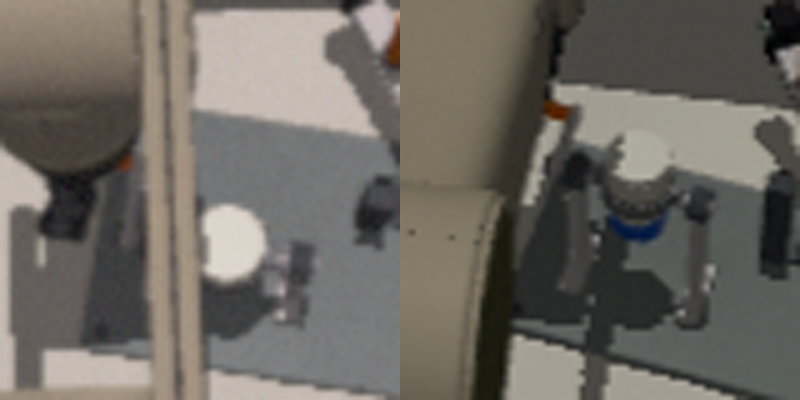

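The bottle is upside down: the white base is up at (232,243) in the left crop and the blue cap is below at (640,228) on the right. The grip presses on its stop with about 18 N. Now I'll wind back.

Emit:
apply_moves(angular=[[0,0,0],[0,0,0],[0,0,0],[0,0,0],[0,0,0],[0,0,0],[0,0,0],[0,0,0],[0,0,0],[0,0,0],[0,0,0],[0,0,0]], travel=[[0,0,0],[-0.025,0.002,0.226],[-0.041,0.007,0.172],[-0.067,0.012,0.163],[-0.091,0.016,0.15],[-0.113,0.02,0.134],[-0.132,0.023,0.115],[-0.148,0.026,0.092],[-0.161,0.028,0.068],[-0.169,0.03,0.041],[-0.173,0.031,0.014],[0,0,0]], jaw=[0,0,0,0,0,0,0,0,0,0,0,0])

```text
time: 8.57
tool_pos: [563.5, 77.4, 186.6]
tcp_rot: [179.4, -0.1, 80.0]
ft_force: [3.2, -0.4, 15.3]
finger_gap: 11.0
grip_force: 25.9
```

Emit:
apply_moves(angular=[[0,0,0],[0,0,0],[0,0,0],[0,0,0],[0,0,0],[0,0,0],[0,0,0],[0,0,0],[0,0,0],[0,0,0],[0,0,0],[0,0,0],[0,0,0]], travel=[[-0.173,0.031,-0.014],[-0.169,0.03,-0.041],[-0.161,0.028,-0.068],[-0.148,0.026,-0.092],[-0.132,0.023,-0.115],[-0.113,0.02,-0.134],[-0.091,0.016,-0.15],[-0.067,0.012,-0.163],[-0.041,0.007,-0.172],[-0.014,0.002,-0.176],[0,0,-0.06],[0,0,0],[0,0,0]], jaw=[0,0,0,0,0,0,0,0,0,0,0,0,0])

```text
time: 10.2
tool_pos: [515.6, 85.5, 134.4]
tcp_rot: [180.0, 0.0, 80.0]
ft_force: [-4.5, 1.8, 3.3]
finger_gap: 10.9
grip_force: 30.2
```

Emit:
apply_moves(angular=[[0,0,0],[0,0,0],[0,0,0],[0,0,0]], travel=[[0,0,-0.1],[0,0,-0.05],[0,0,0],[0,0,0]], jaw=[0,0,0,0])

```text
time: 10.7
tool_pos: [516.0, 85.6, 131.3]
tcp_rot: [179.9, -0.0, 80.0]
ft_force: [-16.8, 1.7, 28.9]
finger_gap: 11.1
grip_force: 32.8
```

Run:
```python
from h import *
s=snap("top");S=snap("side"); a=cv2.resize(s["color"][120:200,210:290,::-1],None,fx=5,fy=5,interpolation=cv2.INTER_CUBIC)
b=cv2.resize(S["color"][150:230,215:295,::-1],None,fx=5,fy=5,interpolation=cv2.INTER_CUBIC)
cv2.imwrite("pics/up.png",np.hstack([a,b])); t=r.sense(); print(t["tool_pos"],t["ft_force"])
for x in (s,S): print([q[:2] for q in blobs(x["color"],(105,150,80),(130,255,255))])
```

```text
[516.00777591  85.59668078 131.27656759] [-16.23985371   0.89972648  29.29039508]
[(array([254.9, 168.4]), [249, 162, 13, 13, 125])]
[(array([262. , 181.1]), [257, 177, 11, 10, 81])]
```

View pics/up.png

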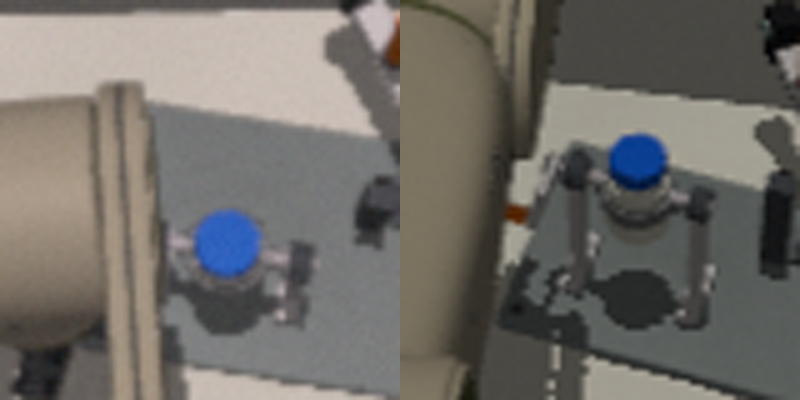

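The bottle is upright again: the cap is at (254.9,168.4) in the top view, the same pixels as at the start, and the grip presses its stop with 29 N. I'll release, rise and go above the post.

Emit:
apply_moves(angular=[[0,0,0],[0,0,0],[0,0,0],[0,0,0],[0,0,0],[0,0,0],[0,0,0],[0,0,-0.75],[0,0,-0.75],[0,0,-0.75],[0,0,-0.75],[0,0,-0.75],[0,0,-0.75],[0,0,-0.75],[0,0,-0.75],[0,0,-0.75],[0,0,0]], travel=[[0,0,0],[0,0,0],[0,0,0],[0,0,0.5],[0,0,0.8],[0,0,0.8],[0,0,0.7],[0.425,-0.568,0],[0.425,-0.568,0],[0.425,-0.568,0],[0.425,-0.568,0],[0.425,-0.568,0],[0.425,-0.568,0],[0.425,-0.568,0],[0.425,-0.568,0],[0.425,-0.568,0],[0,0,0]], jaw=[0.7,0.7,0.7,0.7,0.7,0.7,0.7,0.7,0.7,0.7,0.7,0.7,0.7,0.7,0.7,0.7,0.7])

```text
time: 12.92
tool_pos: [668.8, -120.7, 238.7]
tcp_rot: [-180.0, 0.1, 25.9]
ft_force: [-0.3, 0.5, -0.5]
finger_gap: 59.5
grip_force: 0.0
```

Run:
```python
from h import *
s=snap("top");S=snap("side"); t=r.sense(); print(t["tool_pos"],t["tcp_rot"],t["ft_force"])
for x in (s,S):
  print([q[:2] for q in blobs(x["color"],(105,150,80),(130,255,255))],[q[:2] for q in blobs(x["color"],(6,170,100),(16,255,255),5)])
```

```text
[ 668.21810524 -118.88430574  239.06756502] [-1.79941471e+02  5.00281706e-02  2.60786423e+01] [-0.70688818 -0.32940611  0.47794347]
[(array([251.3, 167.5]), [249, 163, 6, 11, 36])] [(array([222.4, 179.9]), [214, 178, 17, 5, 45])]
[] []
```

The crank grip is at the same pixels as at the start (222.4,179.9). Next I'll descend over the post and close.

Emit:
apply_moves(angular=[[0,0,0],[0,0,0],[0,0,0],[0,0,0],[0,0,0],[0,0,0],[0,0,0],[0,0,0],[0,0,0],[0,0,0]], travel=[[0,0,-0.5],[0,0,-0.5],[0,0,-0.4],[0,0,-0.25],[0,0,0],[0,0,0],[0,0,0],[0,0,0],[0,0,0],[0,0,0]], jaw=[0.7,0.7,0.7,0.7,0.4,0.2,0,0,0,0], force=50)

```text
time: 14.28
tool_pos: [668.7, -118.2, 175.1]
tcp_rot: [-180.0, -0.1, 26.1]
ft_force: [-3.6, 4.1, 3.4]
finger_gap: 12.9
grip_force: 48.6
```

Emit:
apply_moves(angular=[[0,0,0.482],[0,0,0.482],[0,0,0.482],[0,0,0.482],[0,0,0.482],[0,0,0.482],[0,0,0.482],[0,0,0.482],[0,0,0.482],[0,0,0.482],[0,0,0.482],[0,0,0.482],[0,0,0.482],[0,0,0.482],[0,0,0],[0,0,0],[0,0,0]], travel=[[-0.063,0.119,0],[-0.071,0.114,0],[-0.078,0.11,0],[-0.086,0.104,0],[-0.093,0.098,0],[-0.099,0.091,0],[-0.105,0.085,0],[-0.11,0.077,0],[-0.115,0.07,0],[-0.12,0.062,0],[-0.123,0.054,0],[-0.127,0.045,0],[-0.13,0.037,0],[-0.132,0.028,0],[-0.05,0.01,0],[0,0,0],[0,0,0]], jaw=[0,0,0,0,0,0,0,0,0,0,0,0,0,0,0,0,0])

```text
time: 16.4
tool_pos: [610.3, -74.1, 175.2]
tcp_rot: [179.7, -0.1, 80.0]
ft_force: [8.8, 4.5, -3.3]
finger_gap: 12.8
grip_force: 48.9
```

Emit:
apply_moves(angular=[[0,0,0],[0,0,0],[0,0,0],[0,0,0]], travel=[[-0.06,0.01,0],[0,0,0],[0,0,0],[0,0,0]], jaw=[0,0,0,0])

```text
time: 16.9
tool_pos: [609.3, -73.9, 175.3]
tcp_rot: [179.5, -0.1, 80.0]
ft_force: [17.1, 4.0, -8.8]
finger_gap: 12.7
grip_force: 49.0
```

Run:
```python
from h import *
s=snap("top");S=snap("side"); a=cv2.resize(s["color"][110:210,210:310,::-1],None,fx=4,fy=4,interpolation=cv2.INTER_CUBIC)
b=cv2.resize(S["color"][140:240,225:325,::-1],None,fx=4,fy=4,interpolation=cv2.INTER_CUBIC)
cv2.imwrite("pics/end.png",np.hstack([a,b])); t=r.sense(); print(t["tool_pos"],t["ft_force"],t["qd"].round(2))
```

```text
[609.34263363 -73.90664998 175.23906043] [17.1669532   2.63095018 -8.68128157] [ 0.02 -0.03 -0.02  0.04 -0.03 -0.07]
```

View pics/end.png

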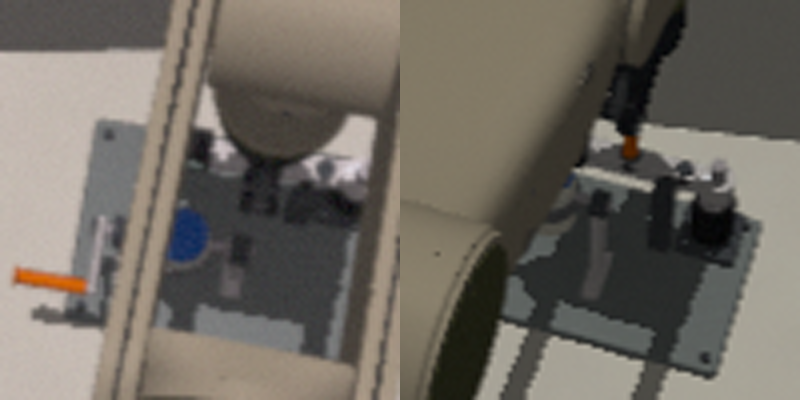

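The arm lies along the plate against the stop block (side crop, about (660,200)), with the fingers on the post. The push is 17 N against a 7.6 N spring, so it is on the stop. The bottle and crank are unmoved, with the grip at (50,280) in the left crop. I'll hand in.

```bash
python3 -c "
from bench import r
print(r.hand_in())"
```

```text
the job is handed in; nothing more can be done
None
```

I turned the bottle fully upside down and back upright against its stop, then swung the probe arm round to its stop block, where the gripper still holds it; the job is handed in at about 17 s, but the hand-in gave no verdict.

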